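# Open the battery door of the wider box

### The job

The lit heart sign needs fresh batteries: open the wider of the two black battery boxes on the dressing-room counter. Press in its release tab so that the grey cover pops up, then swing the cover by its tongue until it stands about upright, and let go. Leave the narrower box shut.

Things in the scene. Friction and masses are not known exactly. Their poses are not given: they have to be found in the camera images.
- wide_box: Wider of two black battery boxes, 175 long (x) by 120 wide (y) mm, fixed to the counter, random yaw. Origin on the counter, +x away from the robot, z up. Front step x -105 to -55, top z 24; behind it, to x 70, the case is 50 high (side rims 57) under a grey cover. Release tab on the step's -y half, a pull tongue of the cover on its +y half. All x, y, z below: mm in this frame.
- wide_tab (a joint): Its release tab: bare metal rocker pad x -102 to -60, y -43 to -17, top z 40; press down near x -88, y -30. Its nose (x -62 to -51, top z 60) hooks over the cover's front edge. Value rad: 0 at rest, grows when pressed, stop 0.40 (pad 13 mm down); cover freed near 0.2 (7 mm); 2 to 8 N; springs back. Not pressed, it holds the cover shut.
- wide_cover (a joint): Its cover, rad: 0 shut, 1.57 upright, stop 1.9. Plate 115x108x5, hinge line along y at x 60, z 52; front edge swings up and away from the robot. Tongue 16 wide, 6 thick at y 30, 115 to 147 mm from the hinge, in the plate's plane, juts from its front edge (x -55). Freed, the cover pops to about 0.3 and waits; then about 1 N at the tongue swings it. Stiff hinge: it stays where left.
- narrow_cover (a joint): Cover angle in rad of the other, narrower battery box (80 mm wide, same length and build, also grey cover with tab and tongue): 0 is shut. The two boxes change places at random.

How it is judged:
On the way, in this order (a step that is already met when the one before it is completed fails the run):
1. the release tab of the wide box is pressed in (value of joint wide_tab above 0.18 rad).
2. the wide box's cover is swung out of its frame (value of joint wide_cover above 0.8 rad), for 0.1 s.
At the end, for the whole second after the job is handed in: The wide box's cover stands open at more than 1.2 rad (about 70 degrees; anything up to its stop counts) and is at rest, its release tab has sprung back, and the narrow box's cover is shut (under 0.05 rad) (value of joint wide_cover above 1.2 rad and velocity of joint wide_cover between -0.1 and 0.1 rad/s and value of joint each of wide_tab, narrow_cover below 0.05 rad); the robot touches nothing.
It fails at once if the narrow box's cover is opened (value of joint narrow_cover above 0.1 rad).
It also fails if it takes over 43 s, if anything falls off the work surface, if the arm or the gripper's body presses on something with over 40 N, if the wrist force passes 120 N, or if a joint passes its speed limit or range.

### The arm

A 6-joint arm with a two-finger parallel gripper is mounted at the origin on the work surface. World frame = base frame: x ahead of the robot, y to its left, z up, the work surface at z = 0. Lengths are in m, angles in rad, forces in N, time in s.
With the tool pointing down it reaches from about 0.3 to 0.875 m from the base axis. Payload 6.4 kg.
Tool frame: the origin (TCP) lies midway between the tips of the shut fingers; the grasp point (between the pads) lies 19 mm behind it (robot.pinch_z is the distance from the TCP to the grasp point, in m); z points along the fingers, y is the line along which they close (so a half turn about z gives the same grasp; the last joint's range is limited). The gripper opens to 88 mm and grips with 3 to 60 N. Pads are 18 mm wide; open, the fingers measure 123 mm over their backs; the gripper's body (75 mm by 187 mm) begins 45 mm behind the grasp point.
Start: joints at [-1.548, 0.181, 1.607, -0, 1.354, -0.206], TCP at [0.13, -0.56, 0.239] pointing down, gripper open.
Joint ranges: [-2.99, 2.99], [-0.89, 2.07], [0.3, 2.58], [-1.14, 4.28], [0, 2.63], [-3.12, 3.12]. Speed limits (rad/s): [2.57, 2.57, 3.01, 3.14, 3.14, 3.14].

### API

Orientations are given as a unit quaternion [x, y, z, w].
In Python, from bench import readout, vision, job, robot gives the robot as it stands. The module is installed in compiled form; this text tells all that it offers.
- The arm moves only by the tool step_arm, never from a script. Its arguments are lists of equal length, an entry for each row: "travel": the shift along the world's x, y, z each as a share of 0.02 m, from -1 to 1, a list of three; "angular": the turn, a rotation vector about the world's x, y, z each as a share of 5 degrees, from -1 to 1, a list of three; "hand": the finger opening in mm, from 0 to 88.1. In form: {"travel": [[tx, ty, tz], ...], "angular": [[wx, wy, wz], ...], "hand": [hand, ...]}. A call has 1 to 8 rows; each row shifts and turns the commanded pose from where the row before left it; what a row does not reach is not made up. A row lasts 1/12 s, in which the tool goes at most 41.7 mm and 7.16 degrees, less where a joint would pass 70% of its speed; a pose out of reach is approached as far as the arm can. A call with a number of a shift or a turn outside -1 to 1 is refused whole. A call with a gripper value outside its range is refused whole. The fingers move at their own pace and stop on an object; "grip_force" is the grip in N (left out, the last holds). Time passes only in rows, so rows that do not move let the fingers close. It gives the time, the measured TCP pose, the force and the opening at its end, in the units of the state.
- readout.sense(): the state, without advancing time (a new reading comes with each control period).
- vision.grab_frame(name): name is "scene" or "top" or "wrist"; returns the picture (480x640x3 uint8, red, green, blue); there is no depth.
- vision.get_calibration(name): a dict with "fov_y" (degrees; the focal length in pixels is half the picture's height over the tangent of half this angle, whatever the lens; pixels are square), "cx", "cy" (the principal point, pixels), "view" (4x4, takes a point from world to camera coordinates); the wrist camera has in their place "mount" (4x4, takes a point from camera to tool coordinates, whose origin is the TCP and whose axes are the flange's). Camera axes: x right, y down, z forward; pixel columns grow to the right and rows downward; lengths in m; the calibration is good to about 2 mm. The wrist camera is an equidistant fisheye: a pixel r from the principal point sees the ray r / f radians off the axis. A picture is of the moment at which its call begins: read the wrist's pose just before it. get_calibration takes no time and is no camera call.
- job.hand_in(): hands the job in, once; it reports no verdict.
The state is a dict: "time_s": time; "joint_positions": joint angles; "qvel": joint speeds; "joint_efforts": joint torques, N m; "tool_pos": TCP position; "ee_rot": TCP orientation; "ft_force": force on the tool from outside, world axes, zero at the start; "wrist_torque": the same for the moment, N m; "width": finger opening in m.
Only numpy, scipy, OpenCV 4.12 (cv2) and the standard library are available. Lean on these libraries where they do the work, as an engineer would, in place of code of your own. Each camera call takes 0.05 s, during which the arm holds its last target. There are 200 camera calls.

## Working session

There is one attempt and no reset: what is moved stays moved. The work goes in short steps, Python scripts to look and compute and a tool call to move; the robot and the scene stay as the last step left them, time stands still between calls to the robot, and variables do not carry over. Pictures are saved under pics/ and viewed, on a budget of 10 in all, crops included, one or two more only if the job needs it, and the job is handed in when it is done.

Besides the shell and the picture viewer there is one more tool, called after "Request:" as name(argument=value, ...), one argument or row to a line, values as JSON. step_arm: Moves the arm, as the interface text tells. Its arguments: {"type":"object","properties":{"travel":{"type":"array"},"angular":{"type":"array"},"hand":{"type":"array"},"grip_force":{"type":"number"}},"required":["travel","angular","hand"]}

```bash
mkdir -p pics; python3 - <<'E'
from bench import readout, vision
import cv2,numpy as np
s=readout.sense();print({k:np.round(v,3) for k,v in s.items()})
for n in("top","scene"):
    cv2.imwrite(f"pics/{n}0.png",vision.grab_frame(n)[:,:,::-1]);c=vision.get_calibration(n);print(n,c)
print(vision.get_calibration("wrist"))
E
```

```text
{'time_s': np.float64(0.0), 'joint_positions': array([-1.548,  0.182,  1.608, -0.   ,  1.354, -0.206]), 'qvel': array([ 0.001, -0.001, -0.   ,  0.   , -0.   , -0.001]), 'joint_efforts': array([ 0.0000e+00, -4.3386e+01, -3.4185e+01,  7.0000e-02,  3.9000e-02,
       -0.0000e+00]), 'tool_pos': array([ 0.13 , -0.559,  0.238]), 'ee_rot': array([ 0.993,  0.114,  0.   , -0.001]), 'ft_force': array([ 0.127, -0.594,  0.007]), 'wrist_torque': array([ 0.039, -0.014, -0.031]), 'width': np.float64(0.088)}
top {'fov_y': 47.93294893852482, 'cx': 314.6071652112321, 'cy': 240.85355242052643, 'view': array([[-0.01730597, -0.99984694,  0.00256805, -0.01111484],
       [-0.99319026,  0.01689468, -0.1152722 ,  0.5646778 ],
       [ 0.11521117, -0.00454546, -0.99333062,  0.79782282],
       [ 0.        ,  0.        ,  0.        ,  1.        ]])}
scene {'fov_y': 51.7257729889536, 'cx': 321.97022020031545, 'cy': 235.33832927074243, 'view': array([[-0.33738542,  0.94122912, -0.01608823,  0.23678563],
       [ 0.59395542,  0.19958325, -0.77934811, -0.28151345],
       [-0.7303342 , -0.27249638, -0.62638461,  1.20454848],
       [ 0.        ,  0.        ,  0.        ,  1.        ]])}
{'fov_y': 65.70646984690485, 'cx': 323.25146289315495, 'cy': 240.83885333199774, 'mount': array([[ 7.87640196e-05, -9.53170170e-01, -3.02434489e-01,
         7.74131028e-02],
       [ 9.99999963e-01,  1.53660252e-04, -2.23851293e-04,
         4.72677436e-04],
       [ 2.59840535e-04, -3.02434461e-01,  9.53170147e-01,
        -1.46435749e-01],
       [ 0.00000000e+00,  0.00000000e+00,  0.00000000e+00,
         1.00000000e+00]])}
```

View pics/top0.png

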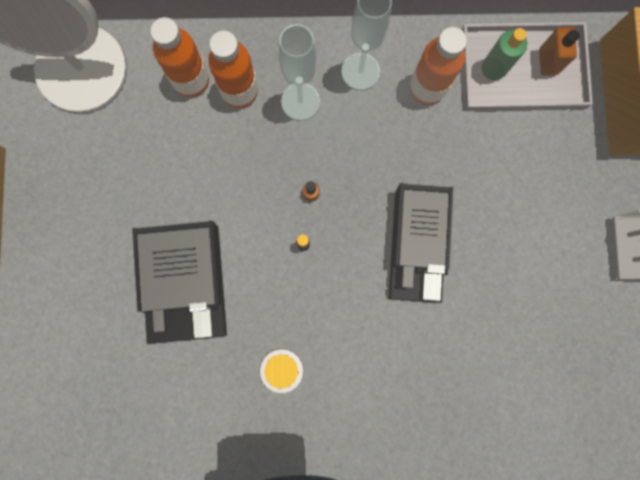

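View pics/scene0.png

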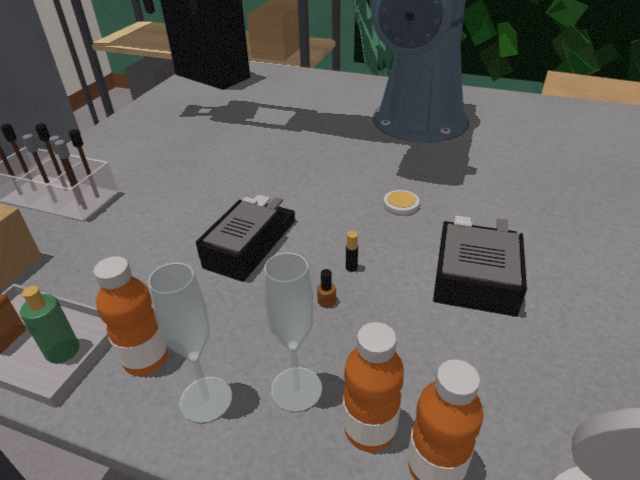

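The top view shows the wide box at left (cover about (137–216, 228–310), white tab (202,322), tongue (158,320)). The narrow box is at right (425,240), and the scene view agrees.

```bash
cat > h.py <<'E'
import numpy as np,cv2
from bench import readout,vision
def ray(n,uv,z):
    c=vision.get_calibration(n);V=c["view"];f=240/np.tan(np.radians(c["fov_y"]/2))
    d=V[:3,:3].T@np.array([(uv[0]-c["cx"])/f,(uv[1]-c["cy"])/f,1]);o=-V[:3,:3].T@V[:3,3]
    return o+d*(z-o[2])/d[2]
E
python3 - <<'E'
from h import *
im=cv2.imread("pics/top0.png");g=cv2.cvtColor(im,cv2.COLOR_BGR2GRAY)
print(g[270,128:232:3]);print(g[212:350:4,175])
roi=np.zeros_like(g);roi[215:350,128:235]=1
def cc(m,seed):
    n,l=cv2.connectedComponents(m.astype(np.uint8));return (l==l[seed[1],seed[0]]).astype(np.uint8)
w=cc(((g>140)&(roi>0)),(202,325))
cs=cv2.findContours(w,0,2)[0][0];r=cv2.minAreaRect(cs);print("white",r,cv2.boxPoints(r).round(1).tolist())
m=cc(cv2.morphologyEx(((g>50)&(g<140)&(roi>0)).astype(np.uint8),2,np.ones((9,9))),(150,260))
cs=cv2.findContours(m,0,2)[0][0];r=cv2.minAreaRect(cs);b=cv2.boxPoints(r);print("cover",r)
P=np.array([ray("top",p,.055) for p in b]);print(b.round(1).tolist(),P.round(4).tolist(),P.mean(0))
print([np.linalg.norm(P[i]-P[i-1]).round(4) for i in range(4)])
E
```

```text
[147 149 109  58 111 122 121 122 118  87  88  95 103 104 104 113 118 119
 121 124 123 124 124 122 127 128 129 128  87  59  50  86 147 148 151]
[147 147 144 108  62 120 124 124 124 116 109  94 117 117  87 119 117 125
 124 125 125 125 126 126  78  59  59  60  60  60  60  60  76 148 151]
white ((200.87600708007812, 318.9303894042969), (36.89128494262695, 19.73847770690918), 79.50852966308594) [[187.8000030517578, 302.6000061035156], [207.1999969482422, 299.0], [213.89999389648438, 335.29998779296875], [194.5, 338.8999938964844]]
cover ((178.28073120117188, 282.16119384765625), (119.60054779052734, 90.26045989990234), 84.64417266845703)
[[127.80000305175781, 226.8000030517578], [217.60000610351562, 218.39999389648438], [228.8000030517578, 337.5], [138.89999389648438, 345.8999938964844]] [[0.5877, 0.2591, 0.055], [0.5983, 0.1245, 0.055], [0.4214, 0.1075, 0.055], [0.4115, 0.2388, 0.055]] [0.50473449 0.18248218 0.055     ]
[np.float64(0.1774), np.float64(0.1351), np.float64(0.1777), np.float64(0.1317)]
```

```bash
python3 - <<'E'
from h import *
im=cv2.imread("pics/top0.png");g=cv2.cvtColor(im,cv2.COLOR_BGR2GRAY)
roi=np.zeros_like(g);roi[215:350,128:235]=1
m=((g>85)&(g<136)&(roi>0)).astype(np.uint8)
m=cv2.erode(m,np.ones((3,3)))
m=cv2.morphologyEx(m,2,np.ones((5,5)))
n,l=cv2.connectedComponents(m);m=(l==l[300,170]).astype(np.uint8);m=cv2.dilate(m,np.ones((3,3)))
cs=max(cv2.findContours(m,0,2)[0],key=cv2.contourArea);r=cv2.minAreaRect(cs);b=cv2.boxPoints(r);print("cover",r)
P=np.array([ray("top",p,.055) for p in b]);print(b.round(1).tolist(),P.round(4).tolist(),P.mean(0))
print([np.linalg.norm(P[i]-P[i-1]).round(4) for i in range(4)])
# tab: front corners at z .040 via white pixels below row 312 
w=((g>140)&(roi>0)).astype(np.uint8);w[:312]=0;w[:,:188]=0;w[:,216:]=0
cs=max(cv2.findContours(w,0,2)[0],key=cv2.contourArea);r=cv2.minAreaRect(cs);b=cv2.boxPoints(r);print("pad",r)
P=np.array([ray("top",p,.040) for p in b]);print(b.round(1).tolist(),P.round(4).tolist(),P.mean(0))
t=((g>75)&(g<136)).astype(np.uint8);t[:314]=0;t[335:]=0;t[:,:152]=0;t[:,168:]=0
v,u=np.nonzero(t);print("tongue",u.min(),u.max(),v.min(),v.max(),ray("top",(u.mean(),v.mean()),.055))
vis=im[200:360,110:260].copy();vis=cv2.resize(vis,None,fx=4,fy=4,interpolation=2);cv2.imwrite("pics/z.png",vis)
E
```

```text
cover ((175.98526000976562, 279.8088073730469), (100.08894348144531, 73.78203582763672), 85.60128784179688)
[[135.39999389648438, 232.6999969482422], [208.89999389648438, 227.10000610351562], [216.60000610351562, 326.8999938964844], [143.0, 332.5]] [[0.5786, 0.2475, 0.055], [0.5853, 0.1375, 0.055], [0.4371, 0.1254, 0.055], [0.4308, 0.2332, 0.055]] [0.50794153 0.18590885 0.055     ]
[np.float64(0.1485), np.float64(0.1103), np.float64(0.1487), np.float64(0.108)]
pad ((201.8020477294922, 324.22845458984375), (25.791433334350586, 17.8117618560791), 85.91438293457031)
[[192.0, 312.0], [209.8000030517578, 310.70001220703125], [211.60000610351562, 336.5], [193.8000030517578, 337.70001220703125]] [[0.4592, 0.1651, 0.04], [0.4606, 0.1384, 0.04], [0.4225, 0.1355, 0.04], [0.4211, 0.162, 0.04]] [0.44085222 0.15024575 0.04      ]
tongue 152 164 314 332 [0.44498053 0.21124231 0.055     ]
```

View pics/z.png

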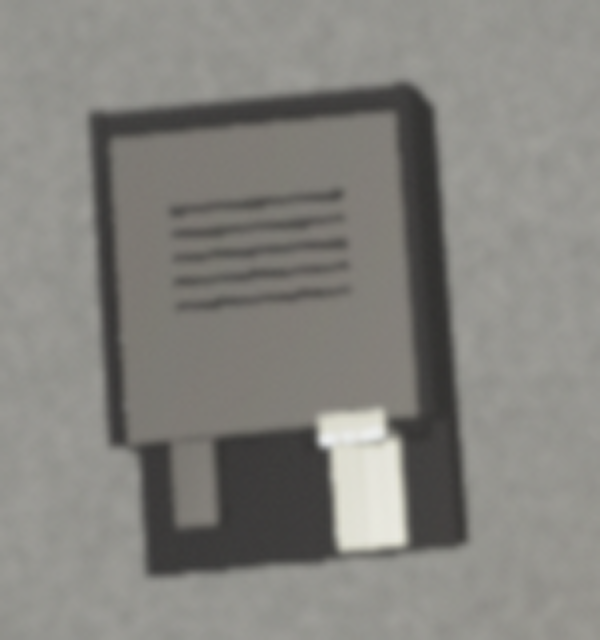

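Request:
step_arm(
  travel=[
    [0.8,1,0],
    [0.8,1,0],
    [0.8,1,0],
    [0.8,1,0],
    [0.8,1,0],
    [0.8,1,0],
    [0.8,1,0],
    [0.8,1,0],
  ],
  angular=[
    [0,0,-0.21],
    [0,0,-0.21],
    [0,0,-0.21],
    [0,0,-0.21],
    [0,0,-0.21],
    [0,0,-0.21],
    [0,0,-0.21],
    [0,0,-0.21],
  ],
  hand=[0,0,0,0,0,0,0,0],
)

```text
time_s: 0.77
tool_pos: [0.2589, -0.3987, 0.2383]
ee_rot: [0.999, 0.041, -0.0, -0.0]
ft_force: [0.1, 0.1, 0.6]
width: 0.0368
```

Request:
step_arm(
  travel=[
    [0.8,1,0],
    [0.8,1,0],
    [0.8,1,0],
    [0.8,1,0],
    [0.8,1,0],
    [0.8,1,0],
    [0.8,1,0],
    [0.8,1,0],
  ],
  angular=[
    [0,0,0],
    [0,0,0],
    [0,0,0],
    [0,0,0],
    [0,0,0],
    [0,0,0],
    [0,0,0],
    [0,0,0],
  ],
  hand=[0,0,0,0,0,0,0,0],
)

```text
time_s: 1.43
tool_pos: [0.3869, -0.2387, 0.2384]
ee_rot: [0.999, 0.041, -0.0, -0.0]
ft_force: [0.3, -0.5, 0.5]
width: 0.0008
```

Request:
step_arm(
  travel=[
    [0.2,1,0],
    [0.2,1,0],
    [0.2,1,0],
    [0.2,1,0],
    [0.2,1,0],
    [0.2,1,0],
    [0.2,1,0],
    [0.2,1,0],
  ],
  angular=[
    [0.04,-0.5,0],
    [0.04,-0.5,0],
    [0.04,-0.5,0],
    [0.04,-0.5,0],
    [0.04,-0.5,0],
    [0.04,-0.5,0],
    [0.04,-0.5,0],
    [0.04,-0.5,0],
  ],
  hand=[0,0,0,0,0,0,0,0],
)

```text
time_s: 2.1
tool_pos: [0.4183, -0.079, 0.2384]
ee_rot: [0.984, 0.04, 0.175, -0.007]
ft_force: [-0.2, 1.3, 0.2]
width: 0.0004
```

Request:
step_arm(
  travel=[
    [0,1,0],
    [0,1,0],
    [0,1,0],
    [0,1,0],
    [0,1,0],
    [0,1,0],
    [0,1,0],
    [0,1,0],
  ],
  angular=[
    [0.04,-0.5,0],
    [0.04,-0.5,0],
    [0.04,-0.5,0],
    [0.04,-0.5,0],
    [0.04,-0.5,0],
    [0.04,-0.5,0],
    [0.04,-0.5,0],
    [0.04,-0.5,0],
  ],
  hand=[0,0,0,0,0,0,0,0],
)

```text
time_s: 2.77
tool_pos: [0.4181, 0.0807, 0.2386]
ee_rot: [0.938, 0.038, 0.344, -0.013]
ft_force: [1.3, -0.5, -0.9]
width: 0.0006
```

Request:
step_arm(
  travel=[
    [0.3,0.87,-1],
    [0.3,0.87,-1],
    [0.3,0.87,-1],
    [0.3,0.87,-1],
    [0,0,-1],
    [0,0,-1],
    [0,0,-1],
    [0,0,0],
  ],
  angular=[
    [0,0,0],
    [0,0,0],
    [0,0,0],
    [0,0,0],
    [0,0,0],
    [0,0,0],
    [0,0,0],
    [0,0,0],
  ],
  hand=[0,0,0,0,0,0,0,0],
)

```text
time_s: 3.43
tool_pos: [0.4388, 0.1496, 0.0937]
ee_rot: [0.94, 0.039, 0.338, -0.013]
ft_force: [-0.5, 0.0, -0.5]
width: 0.0003
```

```bash
python3 - <<'E'
from h import *
s=readout.sense();print(s["tool_pos"],s["ee_rot"],s["ft_force"])
a=vision.grab_frame("wrist")[:,:,::-1]
cv2.imwrite("pics/w1.png",a)
from scipy.spatial.transform import Rotation as R
c=vision.get_calibration("wrist");f=240/np.tan(np.radians(c["fov_y"]/2))
W=np.eye(4);W[:3,:3]=R.from_quat(s["ee_rot"]).as_matrix();W[:3,3]=s["tool_pos"]
M=np.linalg.inv(W@c["mount"])
def px(p):
    q=M[:3,:3]@p+M[:3,3];t=np.arctan2(np.hypot(q[0],q[1]),q[2]);return (np.array([c["cx"],c["cy"]])+f*t*q[:2]/np.hypot(q[0],q[1])).round(1)
y=.083
for n,b in {"pad corners":0,"fl":(-102,-17,40),"fr":(-102,-43,40),"press":(-88,-30,40),"nose":(-62,-30,60),"tonguetip":(-87,30,52)}.items():
    if b: print(n,px(np.array([.5214+(b[0]*np.cos(y)-b[1]*np.sin(y))/1e3,.187+(b[0]*np.sin(y)+b[1]*np.cos(y))/1e3,b[2]/1e3])))
print("tcp",px(s["tool_pos"]))
E
```

```text
[0.43881708 0.14956347 0.09369204] [ 0.94016807  0.03884984  0.33822841 -0.01327571] [-0.52215298  0.04890976 -0.48763592]
fl [298.8 354.3]
fr [343.9 354.3]
press [321.4 330.7]
nose [321.3 278.7]
tonguetip [215.7 323.6]
tcp [322. 308.]
```

View pics/w1.png

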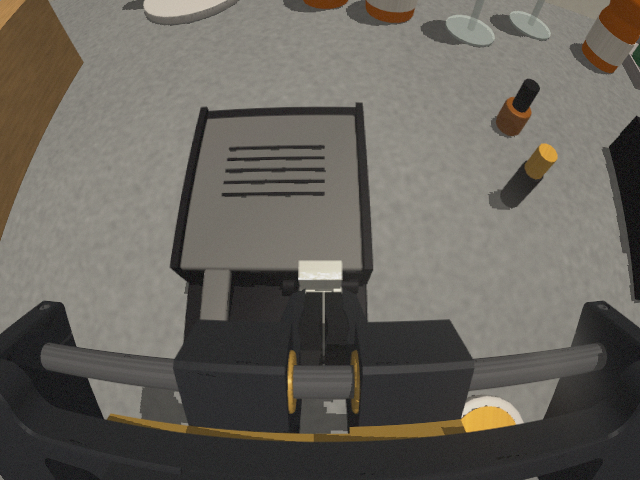

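The wrist view shows the nose at (320,275) and the tongue tip at (216,320), both within about 4 px of prediction. The TCP drifted slightly, so I'm checking joint limits.

```bash
python3 - <<'E'
from h import *
print(readout.sense()["joint_positions"].round(3))
E
```

```text
[ 0.064 -0.166  2.477  0.075  0.137  1.482]
```

Request:
step_arm(
  travel=[
    [0.15,0,-1],
    [0,0,-1],
    [0,0,0],
  ],
  angular=[
    [0,0,0],
    [0,0,0],
    [0,0,0],
  ],
  hand=[0,0,0],
)

```text
time_s: 3.73
tool_pos: [0.4437, 0.1514, 0.061]
ee_rot: [0.94, 0.038, 0.338, -0.012]
ft_force: [-1.1, -0.2, -0.5]
width: 0.0008
```

```bash
python3 - <<'E'
from h import *
s=readout.sense();print(s["joint_positions"].round(3),s["ft_force"])
E
```

```text
[ 0.074 -0.018  2.466  0.263  0.005  1.302] [-1.08050348 -0.16761697 -0.51302184]
```

Request:
step_arm(
  travel=[
    [0,0,0],
    [0,0,0],
    [0,0,0],
    [0,0,0],
    [0,0,0],
    [0,0,0],
    [0,0,0],
  ],
  angular=[
    [-0.04,0.5,0],
    [-0.04,0.5,0],
    [-0.04,0.5,0],
    [-0.04,0.5,0],
    [-0.04,0.5,0],
    [-0.04,0.5,0],
    [0,0,0],
  ],
  hand=[0,0,0,0,0,0,0],
)

```text
time_s: 4.32
tool_pos: [0.4488, 0.1522, 0.0667]
ee_rot: [0.974, 0.04, 0.224, -0.008]
ft_force: [0.2, 0.8, 1.2]
width: 0.0004
```

Request:
step_arm(
  travel=[
    [-0.25,-0.08,-0.5],
    [0,0,-0.5],
    [0,0,0],
  ],
  angular=[
    [0,0,0],
    [0,0,0],
    [0,0,0],
  ],
  hand=[0,0,0],
)

```text
time_s: 4.57
tool_pos: [0.4402, 0.1506, 0.0431]
ee_rot: [0.974, 0.04, 0.222, -0.009]
ft_force: [1.4, 0.3, 1.5]
width: 0.0006
```

Request:
step_arm(
  travel=[
    [0,0,-0.3],
    [0,0,-0.3],
    [0,0,0],
    [0,0,0],
  ],
  angular=[
    [0,0,0],
    [0,0,0],
    [0,0,0],
    [0,0,0],
  ],
  hand=[0,0,0,0],
)

```text
time_s: 4.9
tool_pos: [0.441, 0.1509, 0.0313]
ee_rot: [0.974, 0.04, 0.222, -0.009]
ft_force: [0.1, -0.4, 4.0]
width: 0.0003
```

```bash
python3 - <<'E'
from h import *
a=vision.grab_frame("wrist")[:,:,::-1];b=vision.grab_frame("scene")[:,:,::-1][180:340,380:580]
o=np.zeros((480,640+0,3),np.uint8);o[:]=a;o[320:480,440:640]=b
cv2.imwrite("pics/w2.png",o)
E
```

```text
(no output)
```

View pics/w2.png

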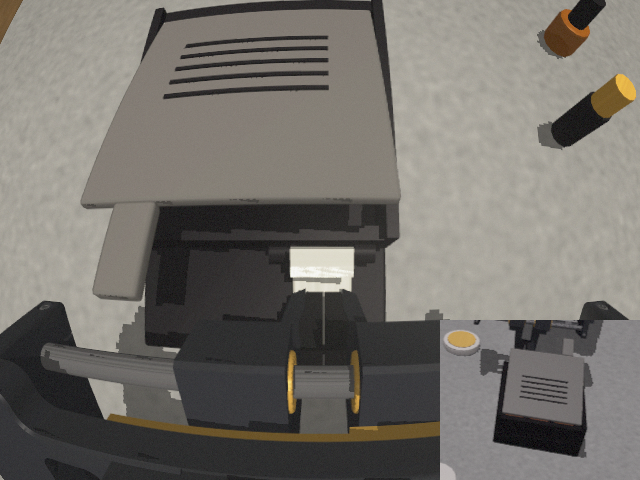

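Tab is pressed and the cover has popped up: front edge at row 205, tongue end at (118,297). Next I raise, tilt, then slide sideways under the tongue.

Request:
step_arm(
  travel=[
    [0,0,0.85],
    [0,0,0.85],
    [0,0,0],
    [0,0,0],
    [0,0,0],
    [0,0,0],
    [0,0,0],
    [0,0,0],
  ],
  angular=[
    [0,0,0],
    [0,0,0],
    [0.04,-0.5,0],
    [0.04,-0.5,0],
    [0.04,-0.5,0],
    [0.04,-0.5,0],
    [0,0,0],
    [0,0,0],
  ],
  hand=[0,0,0,0,0,0,0,0],
)

```text
time_s: 5.67
tool_pos: [0.4389, 0.151, 0.0638]
ee_rot: [0.952, 0.039, 0.304, -0.012]
ft_force: [0.3, -0.3, 1.2]
width: 0.0005
```

```bash
python3 - <<'E'
from h import *
s=readout.sense();print(s["joint_positions"].round(3),s["ft_force"])
d=s["tool_pos"]-[.5214,.187,0];y=.083
print("box",(1e3*np.array([d[0]*np.cos(y)+d[1]*np.sin(y),-d[0]*np.sin(y)+d[1]*np.cos(y),d[2]])).round(1))
E
```

```text
[ 0.07  -0.051  2.437  0.048  0.137  1.513] [ 0.29162114 -0.30295574  1.1728256 ]
box [-85.2 -29.1  63.8]
```

Request:
step_arm(
  travel=[
    [0,1,0],
    [0,1,0],
    [0,1,0],
    [0,0,0],
  ],
  angular=[
    [0,0,0],
    [0,0,0],
    [0,0,0],
    [0,0,0],
  ],
  hand=[0,0,0,0],
)

```text
time_s: 6.0
tool_pos: [0.4404, 0.1853, 0.0646]
ee_rot: [0.952, 0.04, 0.303, -0.012]
ft_force: [1.2, -0.7, -0.6]
width: -0.0
```

```bash
cat >> h.py <<'E'
def box():
    s=readout.sense();print(s["time_s"],s["joint_positions"].round(3),s["ft_force"].round(1))
    d=s["tool_pos"]-[.5214,.187,0];y=.083
    print("box",(1e3*np.array([d[0]*np.cos(y)+d[1]*np.sin(y),-d[0]*np.sin(y)+d[1]*np.cos(y),d[2]])).round(1))
E
python3 -c "
from h import *
box();cv2.imwrite('pics/w3.png',vision.grab_frame('wrist')[:,:,::-1])"
```

```text
6.0 [ 0.191 -0.005  2.391 -0.417  0.156  2.072] [ 1.2 -0.7 -0.6]
box [-80.9   5.   64.6]
```

View pics/w3.png

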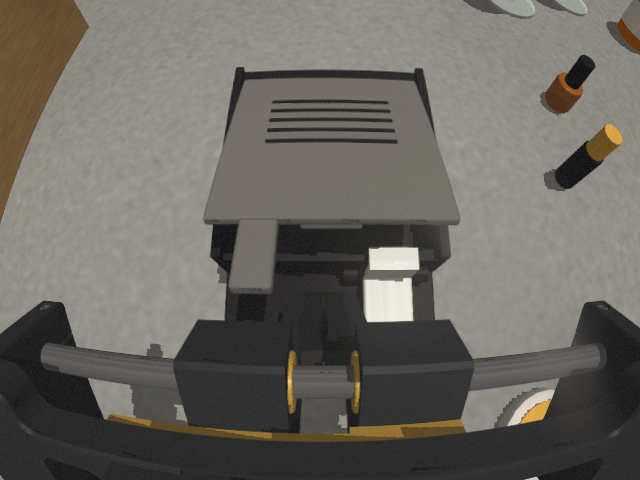

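The tab has sprung back and the cover waits. The finger is at box y = 5 and still short, with the tongue at (255,255), so I continue sideways.

Request:
step_arm(
  travel=[
    [-0.05,0.45,0],
    [-0.05,0.45,0],
    [0,0.4,0],
    [0,0,0],
  ],
  angular=[
    [0,0,0],
    [0,0,0],
    [0,0,0],
    [0,0,0],
  ],
  hand=[0,0,0,0],
)

```text
time_s: 6.38
tool_pos: [0.4377, 0.2107, 0.0641]
ee_rot: [0.952, 0.04, 0.303, -0.012]
ft_force: [0.4, 1.1, 0.9]
width: 0.0005
```

```bash
python3 -c "
from h import *
box()"
```

```text
6.3833 [ 0.277  0.026  2.36  -0.646  0.186  2.366] [0.4 1.1 0.9]
box [-81.4  30.5  64.1]
```

Request:
step_arm(
  travel=[
    [0.17,0.015,0.42],
    [0.17,0.015,0.42],
    [0.17,0.015,0.42],
    [0.17,0.015,0.42],
    [0.17,0.015,0.42],
    [0.17,0.015,0.42],
    [0,0,0],
  ],
  angular=[
    [0,0,0],
    [0,0,0],
    [0,0,0],
    [0,0,0],
    [0,0,0],
    [0,0,0],
    [0,0,0],
  ],
  hand=[0,0,0,0,0,0,0],
)

```text
time_s: 6.97
tool_pos: [0.4592, 0.2119, 0.116]
ee_rot: [0.952, 0.039, 0.304, -0.013]
ft_force: [-0.4, 1.0, 0.5]
width: 0.0007
```

```bash
python3 -c "
from h import *
box();a=vision.grab_frame('wrist')[:,:,::-1].copy();a[320:,440:]=vision.grab_frame('scene')[180:340,380:580,::-1];cv2.imwrite('pics/w4.png',a)"
```

```text
6.9667 [ 0.262 -0.083  2.306 -0.328  0.325  2.03 ] [-0.4  1.   0.5]
box [-60.  30. 116.]
```

View pics/w4.png

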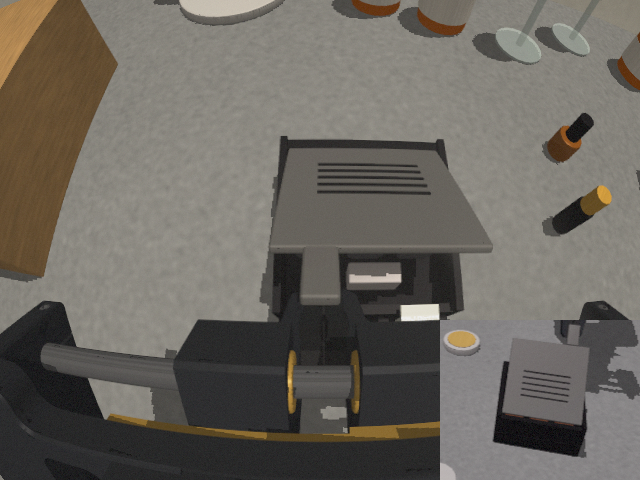

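The cover is lifting, with the tongue (320,275) resting on the finger face. I continue the arc.

Request:
step_arm(
  travel=[
    [0.29,0.025,0.31],
    [0.29,0.025,0.31],
    [0.29,0.025,0.31],
    [0.29,0.025,0.31],
    [0.29,0.025,0.31],
    [0.29,0.025,0.31],
    [0.36,0.03,0.2],
    [0.36,0.03,0.2],
  ],
  angular=[
    [0,0,0],
    [0,0,0],
    [0,0,0],
    [0,0,0],
    [0,0,0],
    [0,0,0],
    [0,0,0],
    [0,0,0],
  ],
  hand=[0,0,0,0,0,0,0,0],
)

```text
time_s: 7.73
tool_pos: [0.5078, 0.2165, 0.1602]
ee_rot: [0.952, 0.04, 0.303, -0.013]
ft_force: [-1.3, 0.8, 0.5]
width: 0.0003
```

Request:
step_arm(
  travel=[
    [0.36,0.03,0.2],
    [0.36,0.03,0.2],
    [0.4,0.03,0.11],
    [0.4,0.03,0.11],
    [0.4,0.03,0.11],
    [0.4,0.03,0.11],
    [0,0,0],
    [0,0,0],
  ],
  angular=[
    [0,0,0],
    [0,0,0],
    [0,0,0],
    [0,0,0],
    [0,0,0],
    [0,0,0],
    [0,0,0],
    [0,0,0],
  ],
  hand=[0,0,0,0,0,0,0,0],
)

```text
time_s: 8.4
tool_pos: [0.5538, 0.2198, 0.1762]
ee_rot: [0.952, 0.039, 0.303, -0.012]
ft_force: [0.5, -1.0, -0.1]
width: 0.0008
```

```bash
python3 -c "
from h import *
box();a=vision.grab_frame('wrist')[:,:,::-1].copy();a[320:,440:]=vision.grab_frame('scene')[180:340,380:580,::-1];cv2.imwrite('pics/w5.png',a)"
```

```text
8.4 [ 2.210e-01 -1.000e-03  2.071e+00 -1.790e-01  4.680e-01  1.844e+00] [ 0.5 -1.  -0.1]
box [ 35.   30.  176.2]
```

View pics/w5.png

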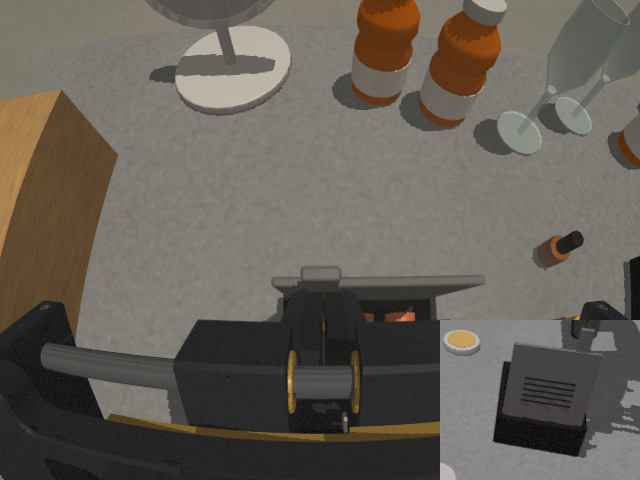

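The cover is near upright. I push 10 mm further for margin, then back off.

Request:
step_arm(
  travel=[
    [0.25,0.02,0],
    [0.25,0.02,0],
    [0,0,0],
    [-0.5,-0.04,0],
    [-0.8,-0.07,0],
    [-0.8,-0.07,0.3],
    [-0.8,-0.07,0.5],
    [-0.8,-0.07,0.5],
  ],
  angular=[
    [0,0,0],
    [0,0,0],
    [0,0,0],
    [0,0,0],
    [0,0,0],
    [0,0,0],
    [0,0,0],
    [0,0,0],
  ],
  hand=[0,0,0,0,0,0,0,0],
)

```text
time_s: 9.17
tool_pos: [0.4874, 0.214, 0.2016]
ee_rot: [0.952, 0.04, 0.302, -0.012]
ft_force: [0.3, -0.4, 0.2]
width: 0.0003
```

Request:
step_arm(
  travel=[
    [-0.8,-0.07,0.5],
    [-0.5,0,0.5],
    [0,0,0],
    [0,0,0],
  ],
  angular=[
    [0,0,0],
    [0,0,0],
    [0,0,0],
    [0,0,0],
  ],
  hand=[0,0,0,0],
)

```text
time_s: 9.5
tool_pos: [0.4632, 0.2131, 0.223]
ee_rot: [0.952, 0.04, 0.304, -0.013]
ft_force: [0.0, 0.3, 0.4]
width: 0.0004
```

```bash
python3 -c "
from h import *
box();a=vision.grab_frame('wrist')[:,:,::-1].copy();a[240:,320:]=cv2.resize(vision.grab_frame('scene')[160:340,380:620,::-1],(320,240));cv2.imwrite('pics/w6.png',a)"
```

```text
9.5 [ 0.262 -0.301  2.218 -0.178  0.622  1.862] [0.  0.3 0.4]
box [-55.8  30.9 223. ]
```

View pics/w6.png

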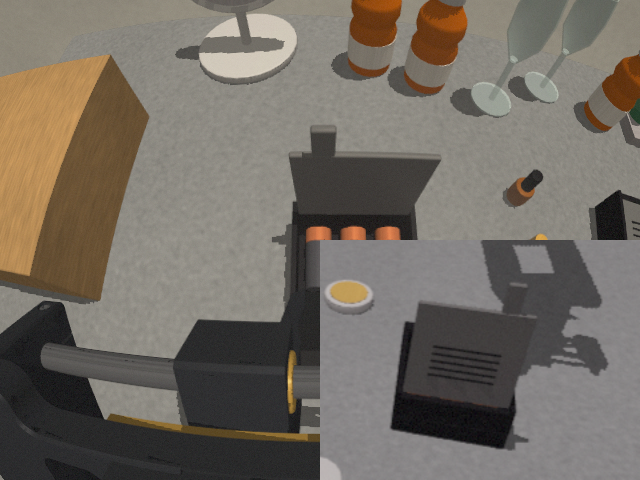

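The cover stands upright with the batteries visible and the arm clear. One numeric check of the angle from the tongue tip, then hand in.

```bash
python3 - <<'E'
from h import *
c=vision.get_calibration("scene");V=c["view"];f=240/np.tan(np.radians(c["fov_y"]/2));y=.083
for t in (1.2,1.4,1.5,1.6,1.7):
    bx,bz=.06-.147*np.cos(t),.052+.147*np.sin(t)
    p=V[:3,:3]@[.5214+bx*np.cos(y)-.03*np.sin(y),.187+bx*np.sin(y)+.03*np.cos(y),bz]+V[:3,3]
    print(t,(f*p[:2]/p[2]+[c["cx"],c["cy"]]).round(0))
print("seen about 528 194")
s=readout.sense();print(s["ft_force"].round(1),abs(s["qvel"]).max().round(3))
from bench import job
print(job.hand_in())
E
```

```text
1.2 [523. 179.]
1.4 [526. 185.]
1.5 [526. 191.]
1.6 [527. 197.]
1.7 [528. 205.]
seen about 528 194
[ 0.3 -0.1  0.5] 0.018
the job is handed in; nothing more can be done
None
```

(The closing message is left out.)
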